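# Square a parcel into the corner of the sizing gauge

## Robot

A 6-joint arm with a two-finger parallel gripper is mounted at the origin on the work surface. World frame = base frame: x ahead of the robot, y to its left, z up, the work surface at z = 0. Lengths are in m, angles in rad, forces in N, time in s.
With the tool pointing down it reaches from about 0.4 to 0.825 m from the base axis. Payload 7 kg.
Tool frame: the origin (TCP) lies midway between the tips of the shut fingers; the grasp point (between the pads) lies 19 mm behind it; z points along the fingers, y is the line along which they close (so a half turn about z gives the same grasp; the last joint's range is limited). The gripper opens to 88 mm and grips with 3 to 60 N. Pads are 19 mm wide; open, the fingers measure 130 mm over their backs; the gripper's body (78 mm by 193 mm) begins 47 mm behind the grasp point.
Start: joints at [-0.946, 0.359, 0.012, 0, -1.224, -0.288], TCP at [0.223, -0.637, 0.227] pointing down, gripper open.
Joint ranges: [-3.07, 3.07], [-1.43, 2.12], [-1.02, 1.25], [-3.03, 1.67], [-3.05, -0], [-3.03, 3.03]. Speed limits (rad/s): [2.39, 2.39, 3.01, 3.14, 3.14, 3.14].

## Interface

Orientations are given as [roll, pitch, yaw] about the fixed x, y, z axes, in that order (R = Rz(yaw) Ry(pitch) Rx(roll)).
In Python, from station import get_state, grab_frame, calibration, job_done, boxes_of, regions_of, spot_point gives the robot as it stands. The module is installed in compiled form; this text tells all that it offers.
- The arm moves only by the tool arm_command, never from a script. Its argument "commands" is a list of rows, each an object of numbers: "tx", "ty", "tz": the shift along the tool's x, y, z each as a share of 25 cm, from -1 to 1; "twist": the turn about the tool's z as a share of 180 degrees, from -1 to 1. A call has exactly 8 rows; each row is the pose to reach, as a shift and turn from the pose commanded when the call began, along the tool's axes at that moment, turning the shorter way round; what a row does not reach only later rows make up. A row lasts 1/12 s, in which the tool goes at most 41.7 mm and 7.16 degrees, less where a joint would pass 70% of its speed; a pose out of reach is approached as far as the arm can. A call with a number of a shift or a turn outside -1 to 1 is refused whole. A call with a gripper value outside its range is refused whole. "claw" is the opening, from 0 (shut) to 1 (fully open), set as the call begins (left out, the last holds). The fingers move at their own pace and stop on an object; "grip_force" is the grip in N (left out, the last holds). Time passes only in rows, so rows that repeat a pose let the fingers close, or fill a call up. It gives the time, the measured TCP pose, the force, the opening and the grip force at its end, in the units of the state.
- get_state(): the state, without advancing time (a new reading comes with each control period).
- grab_frame(name): name is "side" or "top" or "wrist"; returns the picture (400x640x3 uint8, red, green, blue); there is no depth.
- calibration(name): a dict with "camera_matrix" (3x3 intrinsics, pixels), "extrinsics" (4x4, takes a point from camera to world coordinates). Camera axes: x right, y down, z forward; pixel columns grow to the right and rows downward; lengths in m; the calibration is good to about 2 mm. A picture is of the moment at which its call begins: read the wrist's pose just before it. calibration takes no time and is no camera call; for the wrist camera it gives the pose at the moment of the call.
- job_done(): hands the job in; it is judged then, once.
Trained networks look in the newest picture that a camera, given by its name, has taken for a name from the list of things; names that differ only in an ending like _2 or _b are one class to them, and where a whole thing is asked for, a point or a joint stands for the part that bears it (a point fixed in the world has none). Each returns a list of dicts, best first, with "score" (0 to 1); they miss things now and then, are a little off and sometimes report something else, mostly with a low value. They report only what shows in the picture. A call takes as long as a camera call. They do not tell look-alikes from the thing itself.
- boxes_of(query, camera): "rect" ([left, top, right, bottom] in pixels, round what is visible of it).
- regions_of(query, camera): "region" (400x640 bool, what is visible of it) and "rect" ([left, top, right, bottom] in pixels, round what is visible of it).
- spot_point(query, camera): "uv" ([column, row] in pixels: a listed point, or the origin of a listed thing).
The state is a dict: "t": time; "q": joint angles; "qd": joint speeds; "joint_efforts": joint torques, N m; "eef_pos": TCP position; "ee_rot": TCP orientation; "force": force on the tool from outside, world axes, zero at the start; "moment": the same for the moment, N m; "width": finger opening in m; "gripper_force": force on a finger pad.
Only numpy, scipy, OpenCV 4.12 (cv2) and the standard library are available. Lean on these libraries where they do the work, as an engineer would, in place of code of your own. Each camera call takes 0.05 s, during which the arm holds its last target. There are 200 camera calls.

## Task

At the packing bench, push the larger carton along the bench top into the corner of the aluminium L-shaped parcel gauge, so that its long side lies flush along the long fence and its end is fully home against the short end stop, ready to be measured. Only push it with the fingers: do not lift, tip or carry it, keep it flat on the bench. Leave the small carton, the tape roll and the hand stamp where they stand, and finish clear of everything.

Things in the scene. Friction and masses are not known exactly. Their poses are not given: they have to be found in the camera images.
- carton: The larger of two brown cardboard cartons: rigid loose closed box 90 x 140 x 60 mm (its x, y, z), 0.25 to 0.5 kg, flat on the bench on the robot's side of the fence. Origin: centre of its underside; z up. Its long (y) side starts within 25 deg of the fence's direction; its +y points roughly along the gauge's +y. It slides with a few newtons; too wide for many grippers.
- gauge: Parcel gauge, fixed: an aluminium L of two upright plates 40 mm high, 8 mm thick, no floor plate. Origin: inside corner at bench height. Long fence: inner face is its plane x = 0, 460 mm along its +y (world +y within 5 deg), beyond the cartons. End stop: inner face is its plane y = 0, 100 mm along its -x. 30 mm feet outside. A carton fully home has its centre at x = -45, y = +70 mm in this frame.
- small_carton: Bystander: small closed brown carton 50 x 60 x 45 mm (x, y, z), loose. Origin: centre of its underside. It and the larger carton swap places between starts. Leave alone.
- stamp: Bystander: wooden hand stamp standing upright, a turned knob handle 70 mm high on a foot 42 mm in diameter, loose, to the robot's left. Origin: centre of its underside. Leave alone.
- tape_roll: Bystander: roll of clear packing tape lying flat, 100 mm outside and 76 mm inside diameter, 48 mm high, loose, to the right of the gauge's end stop. Origin: centre of its underside. Leave alone.
There are look-alikes about, which are no part of the job. Of the things shaped like the carton, the brown one is meant.

How it is judged:
By the outcome, as a careful person would: the job done as asked, in the order asked, and still so for the second after the job is handed in, with the robot touching nothing.
It also fails if it takes over 51 s, if anything falls off the work surface, if the arm or the gripper's body presses on something with over 40 N, if the wrist force passes 120 N, or if a joint passes its speed limit or range.

## Working session

There is one attempt and no reset: what is moved stays moved. The work goes in short steps, Python scripts to look and compute and a tool call to move; the robot and the scene stay as the last step left them, time stands still between calls to the robot, and variables do not carry over. Pictures are saved under pics/ and viewed, at most 10 in all, crops included, and the job is handed in when it is done.

Besides the shell and the picture viewer there is one more tool, called after "Request:" as a command line: name --argument value ..., lists and objects as JSON in quotes. arm_command: Moves the arm, as the interface text tells. Shift numbers are shares of 25 cm and turn numbers shares of 180 degrees, none past 1 either way. Its arguments: {"type":"object","properties":{"commands":{"type":"array"},"claw":{"type":"number"},"grip_force":{"type":"number"}},"required":["commands"]}

```bash
mkdir -p pics; python3 - <<'E'
from station import *
import cv2,numpy as np
s=get_state();print(s['t'],s['eef_pos'],s['ee_rot'],s['width'])
for c in ['top','side']:
    f=grab_frame(c);cv2.imwrite(f'pics/{c}0.png',f[:,:,::-1])
    k=calibration(c);print(c,np.round(k['camera_matrix'],1).tolist(),np.round(k['extrinsics'],4).tolist())
    for n in ['carton','gauge','small_carton','stamp','tape_roll']:
        print(n,[(np.round(b['rect']).tolist(),round(b['score'],2)) for b in boxes_of(n,c)],[(np.round(b['uv'],1).tolist(),round(b['score'],2)) for b in spot_point(n,c)])
E
```

```text
0.0 [ 0.22289325 -0.63661491  0.22564312] [ 3.13996387e+00 -1.21363816e-04 -2.80486527e+00] 0.08718582367212623
top [[438.5, 0.0, 321.3], [0.0, 438.5, 206.5], [0.0, 0.0, 1.0]] [[-0.0117, -0.9944, 0.1047, 0.4241], [-0.9999, 0.0105, -0.0123, 0.0026], [0.0112, -0.1049, -0.9944, 1.0624], [0.0, 0.0, 0.0, 1.0]]
carton [([204.0, 260.0, 267.0, 329.0], 0.9), ([307.0, 209.0, 375.0, 257.0], 0.6), ([380.0, 259.0, 458.0, 320.0], 0.59)] [([413.0, 291.3], 0.88), ([338.5, 235.5], 0.66), ([237.3, 291.3], 0.6)]
gauge [([225.0, 137.0, 435.0, 192.0], 0.96)] [([411.6, 153.0], 0.77), ([258.3, 228.5], 0.56)]
small_carton [([238.0, 218.0, 266.0, 246.0], 0.74)] [([257.0, 227.6], 0.58)]
stamp [([156.0, 235.0, 178.0, 254.0], 0.56)] [([168.8, 244.6], 0.66)]
tape_roll [([457.0, 174.0, 505.0, 218.0], 0.89)] [([473.5, 199.1], 0.56)]
side [[370.7, 0.0, 321.7], [0.0, 370.7, 204.1], [0.0, 0.0, 1.0]] [[-0.9792, -0.1423, 0.1444, 0.3657], [-0.2017, 0.6133, -0.7637, 0.8212], [0.0202, -0.7769, -0.6293, 0.7246], [0.0, 0.0, 0.0, 1.0]]
carton [([369.0, 155.0, 411.0, 194.0], 0.9), ([325.0, 178.0, 358.0, 224.0], 0.75), ([347.0, 239.0, 418.0, 302.0], 0.72)] [([339.0, 206.6], 0.75), ([378.2, 276.0], 0.7), ([387.0, 182.6], 0.62), ([294.3, 165.9], 0.36)]
gauge [([240.0, 157.0, 324.0, 266.0], 0.69)] [([294.1, 171.7], 0.77)]
small_carton [([313.0, 236.0, 337.0, 265.0], 0.58)] [([322.4, 254.4], 0.95)]
stamp [([309.0, 300.0, 332.0, 331.0], 0.68)] [([315.8, 322.4], 0.66)]
tape_roll [([320.0, 136.0, 348.0, 158.0], 0.97)] [([334.7, 149.8], 0.76)]
```

View pics/top0.png

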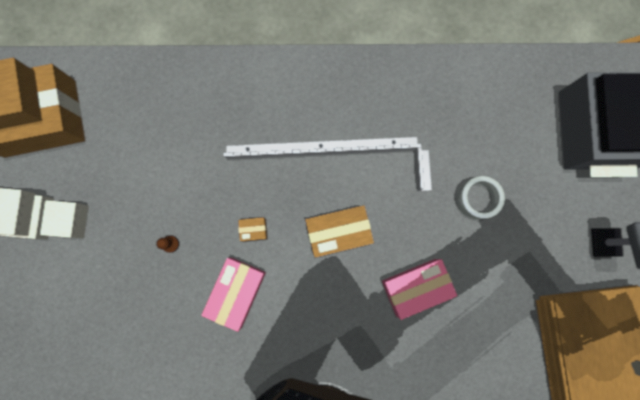

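View pics/side0.png

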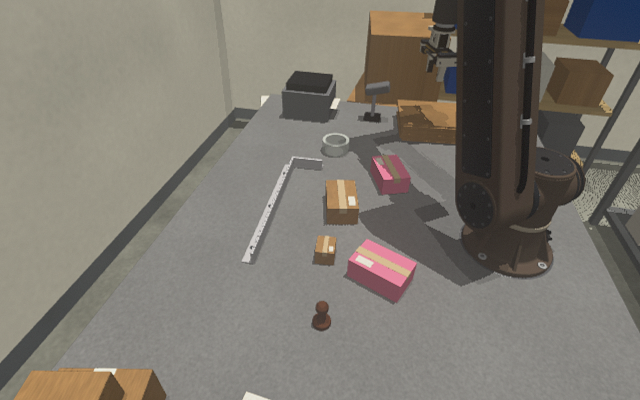

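The brown carton is at about (340,231) in the top view. The gauge's inside corner is near (417,150), with the fence running left and the stop running down. The small carton is at (252,229), and the two pink look-alikes stand nearer the robot. Next I'll fit poses by silhouette.

```bash
cat >h.py <<'E'
from station import *
import cv2,numpy as np
from scipy.optimize import minimize
def box(x0,x1,y0,y1,h): return np.array([[x,y,z] for x in(x0,x1) for y in(y0,y1) for z in(0,h)])
SH={'carton':[box(-.045,.045,-.07,.07,.06)],'small_carton':[box(-.025,.025,-.03,.03,.045)],
 'gauge':[box(0,.008,-.008,.46,.04),box(-.1,.008,-.008,0,.04)]}
def proj(P,k):
    E=k['extrinsics'];c=(P-E[:3,3])@E[:3,:3];u=c@k['camera_matrix'].T;return u[:,:2]/u[:,2:]
def ray(uv,k,z):
    E=k['extrinsics'];d=E[:3,:3]@np.linalg.solve(k['camera_matrix'],[*uv,1]);o=E[:3,3];return o+d*(z-o[2])/d[2]
def render(p,shapes,k,S=4):
    m=np.zeros((400*S,640*S),np.float32);c,s=np.cos(p[2]),np.sin(p[2])
    for b in shapes:
        w=np.c_[c*b[:,0]-s*b[:,1]+p[0],s*b[:,0]+c*b[:,1]+p[1],b[:,2]]
        h=cv2.convexHull(((proj(w,k)+.5)*S).astype(np.float32))
        cv2.fillConvexPoly(m,np.round(h).astype(np.int32),1)
    return cv2.resize(m,(640,400),interpolation=cv2.INTER_AREA)
def fit(name,obs,p0):
    "obs: list of (mask,calib)"
    f=lambda p:sum(np.abs(render(p,SH[name],k)-m).sum()/m.sum() for m,k in obs)
    best=min((minimize(f,np.add(p0,d),method='Nelder-Mead',options=dict(initial_simplex=np.add(p0,d)+np.array([[0,0,0],[.015,0,0],[0,.015,0],[0,0,.15]]),xatol=1e-4,fatol=1e-4)) for d in([0,0,0],[.005,-.005,.15],[-.005,.005,-.15])),key=lambda r:r.fun)
    return best.x,best.fun
def pick(name,cam,near):
    "region of that class whose centre lies nearest pixel near"
    r=regions_of(name,cam)
    r=[a for a in r if np.hypot(*(np.array(a['rect']).reshape(2,2).mean(0)-near))<25]
    return r[0]['region'].astype(np.float32) if r else None
E
python3 - <<'E'
from h import *
near={'carton':((340,231),(341,201)),'small_carton':((252,230),(325,250)),'gauge':((328,165),(282,211))}
K={c:calibration(c) for c in('top','side')}
for c in K: grab_frame(c)
for i,c in enumerate(K):
    grab_frame(c)
    for n in near: near[n]+=(pick(n,c,near[n][i]),)
for n,v in near.items():
    k=K['top'];z=.03
    p0=[*ray(v[0],k,z)[:2],0]
    if n=='gauge': p0=[*ray((417,150),k,.02)[:2],0]
    obs=[(m,K[c]) for m,c in zip(v[2:],K) if m is not None]
    print(n,len(obs),[int(o[0].sum()) for o in obs])
    for o in [obs]+[[a] for a in obs]:
        x,f=fit(n,o,p0);print(np.round(x[:2],4),np.round(np.degrees(x[2]),2),round(f,3))
for n,uv,z in(('stamp',(168.8,244.6),0),('tape_roll',(481,197),.024)): print(n,ray(uv,K['top'],z))
E
```

```text
carton 2 [2406, 1360]
[ 0.4735 -0.0499] 12.46 0.105
[ 0.4742 -0.0507] 12.53 0.036
[ 0.4726 -0.0482] 12.32 0.05
small_carton 2 [636, 543]
[0.4805 0.1521] 5.9 0.139
[0.4806 0.1524] 5.42 0.049
[0.4801 0.152 ] 5.93 0.085
gauge 2 [3304, 1523]
[ 0.6756 -0.2409] 1.75 0.747
[ 0.6758 -0.2437] 0.86 0.478
[ 0.6726 -0.2369] 1.07 0.24
stamp [0.44763512 0.35716172 0.        ]
tape_roll [ 0.55221662 -0.39334931  0.024     ]
```

```bash
python3 - <<'E'
from h import *
k=calibration('top')
f=cv2.imread('pics/top0.png')
cr=cv2.resize(f[120:270,215:475],None,fx=3,fy=3,interpolation=cv2.INTER_CUBIC)
def draw(p,n):
    c,s=np.cos(p[2]),np.sin(p[2])
    for b in SH[n]:
        w=np.c_[c*b[:,0]-s*b[:,1]+p[0],s*b[:,0]+c*b[:,1]+p[1],b[:,2]]
        u=((proj(w,k)+.5-[215,120])*3).astype(int)
        t=u[[1,3,7,5]];cv2.polylines(cr,[t.reshape(-1,1,2)],True,(0,255,0),1)
draw([.4735,-.0499,np.radians(12.46)],'carton');draw([.6756,-.2409,np.radians(1.75)],'gauge')
cv2.imwrite('pics/crop.png',cr)
E
```

```text
(no output)
```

View pics/crop.png

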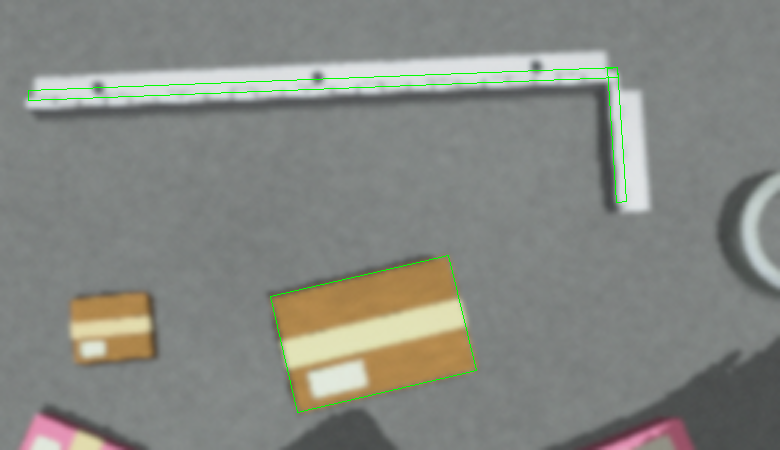

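The carton fit is tight. The gauge fit is off because the outside feet show in the picture, so I'll refit the gauge with feet and get the near pink box's corners.

```bash
cat >>h.py <<'E'
def goto(pos,yaw_deg):
    "numbers for a move from the present pose to pos, yaw"
    s=get_state();y=s['ee_rot'][2];d=np.subtract(pos,s['eef_pos']);c,n=np.cos(y),np.sin(y)
    dy=(np.degrees(y)-yaw_deg+180)%360-180   # +twist about tool z (down) lowers yaw
    print('tx %.4f ty %.4f tz %.4f twist %.4f'%((c*d[0]+n*d[1])/.25,(n*d[0]-c*d[1])/.25,-d[2]/.25,dy/180),'| yaw now %.2f'%np.degrees(y),np.round(s['eef_pos'],4))
E
python3 - <<'E'
from h import *
K={c:calibration(c) for c in('top','side')}
obs={}
for c in K:
    f=cv2.imread(f'pics/{c}0.png').astype(int)
    m=((f.min(2)>(150 if c=='top' else 130))&(f.max(2)-f.min(2)<40)).astype(np.uint8)
    r=(215,125,440,200) if c=='top' else (235,150,325,272)
    z=np.zeros_like(m);z[r[1]:r[3],r[0]:r[2]]=m[r[1]:r[3],r[0]:r[2]]
    obs[c]=(z.astype(np.float32),K[c]);print(c,z.sum())
for w in(.03,.038):
  for inner in (0,1):
    SH['gauge']=[box(0,.008,-.008 ,.46,.04) if inner else box(0.001,.008,-.008,.46,.04),box(-.1,.0,-.008,0,.04),box(.008,w,0,.46,.004),box(-.1,0,-w,-.008,.004)]
    if not inner: # top faces only plus feet: shaded inner faces
        SH['gauge'][0]=SH['gauge'][0][1::2]; SH['gauge'][1]=SH['gauge'][1][1::2]
    for cs in(['top'],['side'],['top','side']):
        x,f=fit('gauge',[obs[c] for c in cs],[.676,-.24,.03]);print(w,inner,cs,np.round(x[:2],4),np.round(np.degrees(x[2]),2),round(f,3))
print('pink',[np.round(ray(u,K['top'],.06)[:2],3) for u in((385,278),(385,290),(440,261))])
goto([.404,-.0655,.2],-167.5)
f=cv2.imread('pics/side0.png');cv2.imwrite('pics/side_crop.png',cv2.resize(f[145:275,230:350],None,fx=4.5,fy=4.5,interpolation=cv2.INTER_CUBIC))
E
```

```text
top 2574
side 7134
0.03 0 ['top'] [ 0.675 -0.244] 1.88 0.17
0.03 0 ['side'] [ 0.6775 -0.2428] 1.78 0.915
0.03 0 ['top', 'side'] [ 0.6763 -0.243 ] 2.04 1.09
0.03 1 ['top'] [ 0.6785 -0.2479] 1.67 0.187
0.03 1 ['side'] [ 0.6845 -0.1688] 2.19 0.881
0.03 1 ['top', 'side'] [ 0.6798 -0.248 ] 1.83 1.133
0.038 0 ['top'] [ 0.6731 -0.2416] 2.24 0.168
0.038 0 ['side'] [ 0.6811 -0.2413] 2.47 0.904
0.038 0 ['top', 'side'] [ 0.6731 -0.2405] 2.16 1.103
0.038 1 ['top'] [ 0.6726 -0.2428] 1.2 0.45
0.038 1 ['side'] [ 0.6906 -0.2908] 2.66 0.871
0.038 1 ['top', 'side'] [ 0.6788 -0.2442] 1.67 1.393
pink [array([ 0.365, -0.152]), array([ 0.339, -0.151]), array([ 0.402, -0.279])]
tx -1.4387 ty 1.9186 tz 0.1062 twist 0.0378 | yaw now -160.70 [ 0.223  -0.6371  0.2265]
```

View pics/side_crop.png

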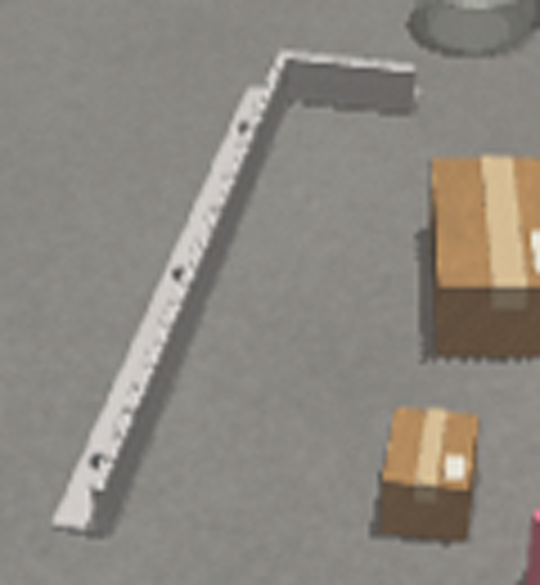

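The gauge's inner faces are shaded, so the fits without them hold: the corner is at about (0.674, -0.243) and its yaw is about 2°. Now I'll move to above the pre-push pose with the fingers half open.

Request:
arm_command --commands '[{"tx":-0.09,"ty":0.12,"tz":0},{"tx":-0.18,"ty":0.24},{"tx":-0.27,"ty":0.36},{"tx":-0.36,"ty":0.48},{"tx":-0.45,"ty":0.6},{"tx":-0.54,"ty":0.72},{"tx":-0.63,"ty":0.84},{"tx":-0.72,"ty":0.96}]' --claw 0.5

```text
invalid input
```

Request:
arm_command --commands '[{"tx":-0.09,"ty":0.12,"twist":0.02},{"tx":-0.18,"ty":0.24,"twist":0.04},{"tx":-0.27,"ty":0.36,"twist":0.04},{"tx":-0.36,"ty":0.48,"twist":0.04},{"tx":-0.45,"ty":0.6,"twist":0.04},{"tx":-0.54,"ty":0.72,"twist":0.04},{"tx":-0.72,"ty":0.96,"twist":0.04},{"tx":-0.72,"ty":0.96,"twist":0.04}]'

```text
invalid input
```

```bash
python3 - <<'E'
from h import *
goto([.404,-.0655,.015],-167.5)
E
```

```text
tx -1.4387 ty 1.9186 tz 0.8462 twist 0.0378 | yaw now -160.70 [ 0.223  -0.6371  0.2265]
```

Request:
arm_command --commands '[{"tx":-0.09,"ty":0.12,"tz":0,"twist":0},{"tx":-0.18,"ty":0.24,"tz":0,"twist":0},{"tx":-0.27,"ty":0.36,"tz":0,"twist":0},{"tx":-0.36,"ty":0.48,"tz":0,"twist":0},{"tx":-0.45,"ty":0.6,"tz":0,"twist":0},{"tx":-0.54,"ty":0.72,"tz":0,"twist":0},{"tx":-0.63,"ty":0.84,"tz":0,"twist":0},{"tx":-0.72,"ty":0.96,"tz":0,"twist":0}]' --claw 0.5

```text
t: 2.27
eef_pos: [0.3138, -0.3495, 0.2268]
ee_rot: [-3.141, 0.001, -2.805]
force: [2.0, 0.6, -0.3]
width: 0.0453
gripper_force: 0.0
```

Request:
arm_command --commands '[{"tx":-0.09,"ty":0.12,"tz":0,"twist":0.02},{"tx":-0.18,"ty":0.24,"tz":0,"twist":0.04},{"tx":-0.27,"ty":0.36,"tz":0,"twist":0.04},{"tx":-0.36,"ty":0.48,"tz":0,"twist":0.04},{"tx":-0.45,"ty":0.6,"tz":0,"twist":0.04},{"tx":-0.54,"ty":0.72,"tz":0,"twist":0.04},{"tx":-0.72,"ty":0.96,"tz":0,"twist":0.04},{"tx":-0.72,"ty":0.96,"tz":0,"twist":0.04}]'

```text
t: 2.93
eef_pos: [0.4046, -0.0627, 0.2272]
ee_rot: [3.141, 0.002, -2.93]
force: [0.8, -0.8, 0.9]
width: 0.0438
gripper_force: 0.0
```

```bash
python3 - <<'E'
from h import *
goto([.404,-.0655,.015],-167.5)
E
```

```text
tx 0.0047 ty -0.0105 tz 0.8488 twist -0.0021 | yaw now -167.87 [ 0.4046 -0.0627  0.2272]
```

Request:
arm_command --commands '[{"tx":0,"ty":-0.01,"tz":0.12,"twist":0},{"tx":0,"ty":-0.01,"tz":0.24,"twist":0},{"tx":0,"ty":-0.01,"tz":0.36,"twist":0},{"tx":0,"ty":-0.01,"tz":0.48,"twist":0},{"tx":0,"ty":-0.01,"tz":0.6,"twist":0},{"tx":0,"ty":-0.01,"tz":0.72,"twist":0},{"tx":0,"ty":-0.01,"tz":0.8,"twist":0},{"tx":0,"ty":-0.01,"tz":0.83,"twist":0}]'

```text
t: 3.6
eef_pos: [0.4031, -0.068, 0.0167]
ee_rot: [-3.141, -0.004, -2.931]
force: [0.1, -0.4, 0.0]
width: 0.0439
gripper_force: 0.0
```

```bash
python3 - <<'E'
from h import *
s=get_state();print(s['force'])
goto([.565,-.055,.019],-178)
f=grab_frame('top');cv2.imwrite('pics/t1.png',f[90:340,150:530,::-1].repeat(2,0).repeat(2,1))
E
```

```text
[ 0.10695052 -0.43725072  0.01374589]
tx -0.6442 ty -0.0849 tz -0.0090 twist 0.0560 | yaw now -167.92 [ 0.4031 -0.068   0.0167]
```

View pics/t1.png

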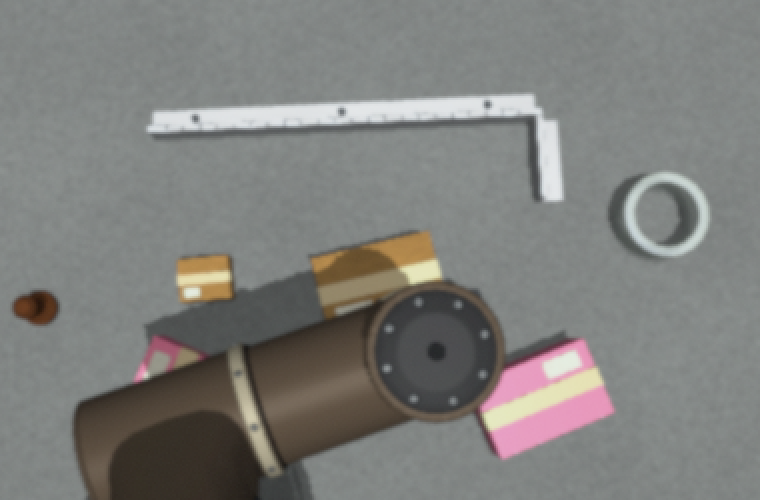

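Request:
arm_command --commands '[{"tx":-0.04,"ty":0,"tz":-0.008,"twist":0},{"tx":-0.08,"ty":0,"tz":-0.008,"twist":0},{"tx":-0.12,"ty":0,"tz":-0.008,"twist":0.005},{"tx":-0.16,"ty":-0.002,"tz":-0.008,"twist":0.01},{"tx":-0.2,"ty":-0.004,"tz":-0.008,"twist":0.015},{"tx":-0.24,"ty":-0.007,"tz":-0.008,"twist":0.02},{"tx":-0.28,"ty":-0.01,"tz":-0.008,"twist":0.025},{"tx":-0.32,"ty":-0.014,"tz":-0.008,"twist":0.03}]'

```text
t: 4.32
eef_pos: [0.4847, -0.0541, 0.0211]
ee_rot: [3.142, 0.0, -3.026]
force: [-2.9, 0.3, 1.1]
width: 0.0442
gripper_force: 1.1
```

```bash
python3 - <<'E'
from h import *
goto([.55,-.05,.019],-178)
E
```

```text
tx -0.2613 ty -0.0139 tz 0.0086 twist 0.0256 | yaw now -173.40 [ 0.4847 -0.0541  0.0211]
```

Contact gives about 3 N and the carton is sliding. I'll push on to just short of the fence.

Request:
arm_command --commands '[{"tx":-0.04,"ty":0,"tz":0,"twist":0.005},{"tx":-0.08,"ty":-0.001,"tz":0,"twist":0.01},{"tx":-0.12,"ty":-0.003,"tz":0,"twist":0.015},{"tx":-0.16,"ty":-0.006,"tz":0,"twist":0.02},{"tx":-0.2,"ty":-0.009,"tz":0,"twist":0.025},{"tx":-0.23,"ty":-0.012,"tz":0,"twist":0.025},{"tx":-0.26,"ty":-0.014,"tz":0,"twist":0.025},{"tx":-0.28,"ty":-0.015,"tz":0,"twist":0.025}]'

```text
t: 4.98
eef_pos: [0.5546, -0.0497, 0.021]
ee_rot: [-3.142, 0.0, -3.103]
force: [-3.5, -0.0, 1.5]
width: 0.044
gripper_force: 1.1
```

```bash
python3 - <<'E'
from h import *
goto([.57,-.05,.019],-178)
f=grab_frame('top');cv2.imwrite('pics/t2.png',cv2.resize(f[110:240,210:440,::-1],None,fx=3,fy=3))
E
```

```text
tx -0.0614 ty -0.0035 tz 0.0079 twist 0.0011 | yaw now -177.79 [ 0.5546 -0.0497  0.021 ]
```

View pics/t2.png

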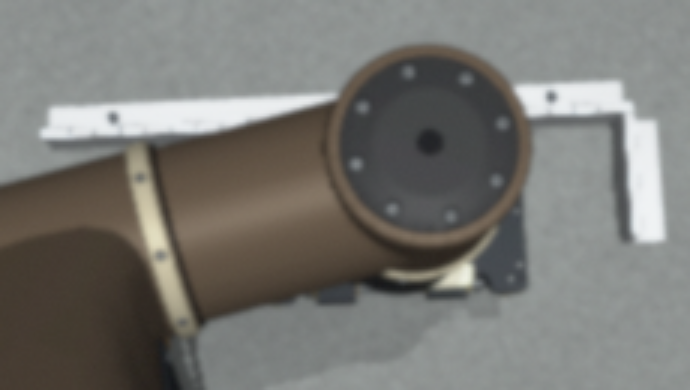

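The arm hides the carton here, so I'll go by force from now on.

Request:
arm_command --commands '[{"tx":-0.006,"ty":0,"tz":0,"twist":0},{"tx":-0.012,"ty":0,"tz":0,"twist":0},{"tx":-0.018,"ty":0,"tz":0,"twist":0},{"tx":-0.024,"ty":0,"tz":0,"twist":0},{"tx":-0.03,"ty":0,"tz":0,"twist":0},{"tx":-0.036,"ty":0,"tz":0,"twist":0},{"tx":-0.042,"ty":0,"tz":0,"twist":0},{"tx":-0.044,"ty":0,"tz":0,"twist":0}]'

```text
t: 5.7
eef_pos: [0.5621, -0.0496, 0.0207]
ee_rot: [-3.141, -0.005, -3.104]
force: [-10.9, 2.3, 7.3]
width: 0.044
gripper_force: 5.1
```

Request:
arm_command --commands '[{"tx":-0.004,"ty":0,"tz":0,"twist":0},{"tx":-0.008,"ty":0,"tz":0,"twist":0},{"tx":-0.012,"ty":0,"tz":0,"twist":0},{"tx":-0.012,"ty":0,"tz":0,"twist":0},{"tx":-0.008,"ty":0,"tz":0,"twist":0},{"tx":0.02,"ty":0,"tz":0,"twist":0},{"tx":0.06,"ty":0,"tz":0,"twist":0},{"tx":0.1,"ty":0,"tz":0,"twist":0}]'

```text
t: 6.37
eef_pos: [0.5397, -0.0502, 0.0213]
ee_rot: [3.141, 0.001, -3.103]
force: [-1.0, -0.8, -0.9]
width: 0.0436
gripper_force: 0.0
```

```bash
python3 - <<'E'
from h import *
s=get_state();print(s['force'])
k=calibration('side');f=grab_frame('side');cv2.imwrite('pics/s3.png',cv2.resize(f[120:300,220:420,::-1],None,fx=3,fy=3))
m=pick('carton','side',(300,215));print(m is not None)
if m is not None: print(m.sum(),fit('carton',[(m,k)],[.625,-.04,.035]))
E
```

```text
[-1.00890967 -0.75484434 -0.90984807]
True
1173.0 (array([ 0.6247689 , -0.04093536,  0.17598009]), np.float64(0.21755115687847137))
```

View pics/s3.png

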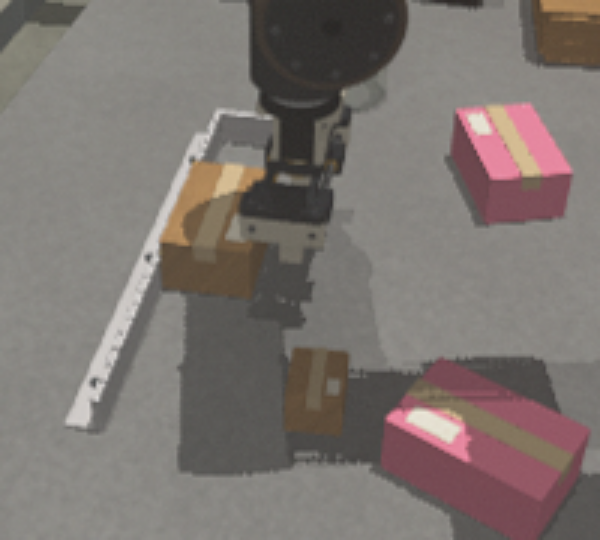

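The carton lies along the fence. Now I'll lift, turn the tool 90° and go to its +y end.

Request:
arm_command --commands '[{"tx":0.12,"ty":0,"tz":-0.1,"twist":0},{"tx":0.12,"ty":0,"tz":-0.2,"twist":0},{"tx":0.12,"ty":0,"tz":-0.3,"twist":0},{"tx":0.12,"ty":0,"tz":-0.4,"twist":0},{"tx":0.12,"ty":0.1,"tz":-0.5,"twist":-0.03},{"tx":0.12,"ty":0.2,"tz":-0.5,"twist":-0.06},{"tx":0.12,"ty":0.3,"tz":-0.5,"twist":-0.1},{"tx":0.1,"ty":0.4,"tz":-0.5,"twist":-0.14}]' --claw 0.3

```text
t: 7.13
eef_pos: [0.5107, 0.0498, 0.1472]
ee_rot: [3.142, 0.003, -2.659]
force: [-0.4, -0.7, -0.7]
width: 0.026
gripper_force: 0.0
```

```bash
python3 - <<'E'
from h import *
print(np.round(get_state()['q'],2))
goto([.615,.075,.14],-88)
E
```

```text
[ 0.48  0.16 -0.45 -0.   -0.95 -1.57]
tx -0.4163 ty -0.1042 tz 0.0289 twist -0.3576 | yaw now -152.37 [0.5107 0.0498 0.1472]
```

Request:
arm_command --commands '[{"tx":-0.06,"ty":-0.01,"tz":0,"twist":-0.039},{"tx":-0.12,"ty":-0.03,"tz":0,"twist":-0.078},{"tx":-0.18,"ty":-0.05,"tz":0,"twist":-0.117},{"tx":-0.24,"ty":-0.07,"tz":0,"twist":-0.156},{"tx":-0.3,"ty":-0.09,"tz":0,"twist":-0.195},{"tx":-0.36,"ty":-0.104,"tz":0,"twist":-0.234},{"tx":-0.416,"ty":-0.104,"tz":0,"twist":-0.273},{"tx":-0.416,"ty":-0.104,"tz":0,"twist":-0.312}]'

```text
t: 7.8
eef_pos: [0.6176, 0.0742, 0.1459]
ee_rot: [-3.14, 0.0, -1.678]
force: [-0.1, 0.2, 0.4]
width: 0.0265
gripper_force: 0.0
```

```bash
python3 - <<'E'
from h import *
goto([.615,.075,.02],-88)
k=calibration('top');f=grab_frame('top');cv2.imwrite('pics/t4.png',cv2.resize(f[110:240,210:440,::-1],None,fx=3,fy=3))
k2=calibration('wrist');f=grab_frame('wrist');cv2.imwrite('pics/w4.png',f[:,:,::-1])
E
```

```text
tx -0.0020 ty 0.0107 tz 0.5035 twist -0.0453 | yaw now -96.15 [0.6176 0.0742 0.1459]
```

View pics/w4.png

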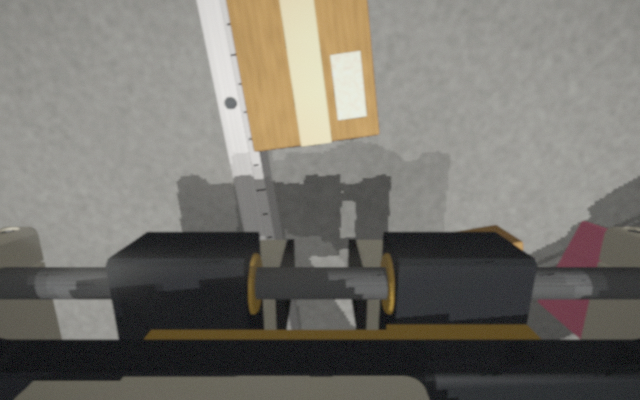

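The wrist view shows the carton's end corners at about (257,151) and (379,134), and the fence edge to the left of it. I'll convert these to world positions.

```bash
python3 - <<'E'
from h import *
k=calibration('wrist')
for u in((257,151),(379,134),(230,1),(368,1)): print(u,np.round(ray(u,k,.06),4))
for u in((260,160),(228,1),(271,235)): print('fence top inner',u,np.round(ray(u,k,.04),4))
E
```

```text
(257, 151) [0.6562 0.0249 0.06  ]
(379, 134) [0.5696 0.0228 0.06  ]
(230, 1) [ 0.6581 -0.0707  0.06  ]
(368, 1) [ 0.5709 -0.0609  0.06  ]
fence top inner (260, 160) [0.6589 0.0337 0.04  ]
fence top inner (228, 1) [ 0.6636 -0.077   0.04  ]
fence top inner (271, 235) [0.6596 0.0953 0.04  ]
```

Request:
arm_command --commands '[{"tx":0,"ty":0.01,"tz":0.08,"twist":-0.03},{"tx":0,"ty":0.02,"tz":0.16,"twist":-0.045},{"tx":0,"ty":0.022,"tz":0.24,"twist":-0.045},{"tx":0,"ty":0.022,"tz":0.32,"twist":-0.045},{"tx":0,"ty":0.022,"tz":0.4,"twist":-0.045},{"tx":0,"ty":0.022,"tz":0.46,"twist":-0.045},{"tx":0,"ty":0.022,"tz":0.5,"twist":-0.045},{"tx":0,"ty":0.022,"tz":0.5,"twist":-0.045}]'

```text
t: 8.57
eef_pos: [0.6082, 0.0734, 0.0191]
ee_rot: [3.138, -0.001, -1.547]
force: [-0.1, 0.4, -1.1]
width: 0.0265
gripper_force: 0.0
```

```bash
python3 - <<'E'
from h import *
goto([.617,-.09,.02],-88)
E
```

```text
tx 0.6543 ty -0.0192 tz -0.0036 twist -0.0034 | yaw now -88.61 [0.6082 0.0734 0.0191]
```

Request:
arm_command --commands '[{"tx":0.05,"ty":0,"tz":0,"twist":-0.003},{"tx":0.09,"ty":0,"tz":0,"twist":-0.003},{"tx":0.13,"ty":0,"tz":0,"twist":-0.003},{"tx":0.17,"ty":-0.001,"tz":0,"twist":-0.003},{"tx":0.21,"ty":-0.002,"tz":0,"twist":-0.003},{"tx":0.25,"ty":-0.003,"tz":0,"twist":-0.003},{"tx":0.29,"ty":-0.004,"tz":0,"twist":-0.003},{"tx":0.33,"ty":-0.005,"tz":0,"twist":-0.003}]'

```text
t: 9.23
eef_pos: [0.6135, -0.0094, 0.0214]
ee_rot: [-3.141, 0.0, -1.534]
force: [-0.3, 2.7, 2.1]
width: 0.0266
gripper_force: 1.3
```

Request:
arm_command --commands '[{"tx":0.04,"ty":0,"tz":0,"twist":0},{"tx":0.08,"ty":-0.001,"tz":0,"twist":0},{"tx":0.12,"ty":-0.002,"tz":0,"twist":0},{"tx":0.16,"ty":-0.002,"tz":0,"twist":0},{"tx":0.19,"ty":-0.003,"tz":0,"twist":0},{"tx":0.22,"ty":-0.003,"tz":0,"twist":0},{"tx":0.24,"ty":-0.003,"tz":0,"twist":0},{"tx":0.25,"ty":-0.003,"tz":0,"twist":0}]'

```text
t: 9.9
eef_pos: [0.6161, -0.0717, 0.0209]
ee_rot: [3.141, -0.0, -1.534]
force: [-1.1, 3.0, -0.3]
width: 0.0259
gripper_force: 1.1
```

```bash
python3 - <<'E'
from h import *
goto([.617,-.088,.02],-88)
k=calibration('side');f=grab_frame('side');cv2.imwrite('pics/s5.png',cv2.resize(f[120:300,220:420,::-1],None,fx=3,fy=3))
E
```

```text
tx 0.0651 ty -0.0013 tz 0.0035 twist 0.0005 | yaw now -87.91 [ 0.6161 -0.0717  0.0209]
```

View pics/s5.png

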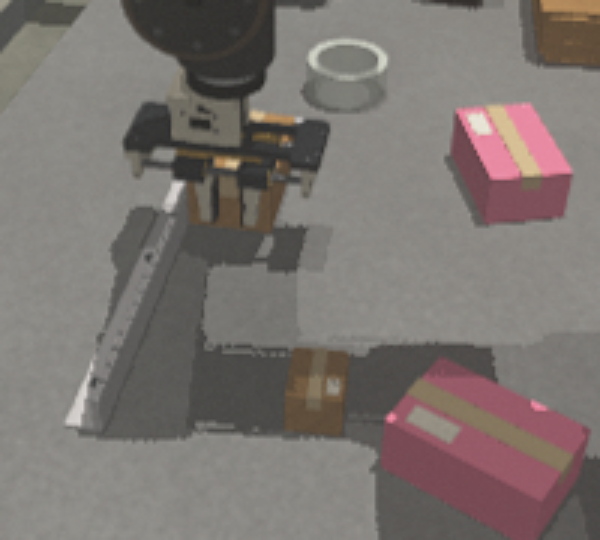

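The carton slides along the fence with about 3 N of push. Now a slow approach to the end stop until the force rises.

Request:
arm_command --commands '[{"tx":0.01,"ty":0,"tz":0,"twist":0},{"tx":0.02,"ty":0,"tz":0,"twist":0},{"tx":0.03,"ty":0,"tz":0,"twist":0},{"tx":0.036,"ty":0,"tz":0,"twist":0},{"tx":0.042,"ty":0,"tz":0,"twist":0},{"tx":0.046,"ty":0,"tz":0,"twist":0},{"tx":0.05,"ty":0,"tz":0,"twist":0},{"tx":0.054,"ty":0,"tz":0,"twist":0}]'

```text
t: 10.62
eef_pos: [0.6168, -0.0844, 0.021]
ee_rot: [3.142, 0.0, -1.534]
force: [-0.8, 1.9, -0.9]
width: 0.0267
gripper_force: 0.6
```

Request:
arm_command --commands '[{"tx":0.006,"ty":0,"tz":0,"twist":0},{"tx":0.012,"ty":0,"tz":0,"twist":0},{"tx":0.018,"ty":0,"tz":0,"twist":0},{"tx":0.022,"ty":0,"tz":0,"twist":0},{"tx":0.026,"ty":0,"tz":0,"twist":0},{"tx":0.03,"ty":0,"tz":0,"twist":0},{"tx":0.03,"ty":0,"tz":0,"twist":0},{"tx":0.03,"ty":0,"tz":0,"twist":0}]'

```text
t: 11.28
eef_pos: [0.6173, -0.0921, 0.0212]
ee_rot: [-3.141, -0.0, -1.534]
force: [1.2, -0.3, 0.3]
width: 0.0265
gripper_force: 0.0
```

Request:
arm_command --commands '[{"tx":0.006,"ty":0,"tz":0,"twist":0},{"tx":0.012,"ty":0,"tz":0,"twist":0},{"tx":0.016,"ty":0,"tz":0,"twist":0},{"tx":0.02,"ty":0,"tz":0,"twist":0},{"tx":0.024,"ty":0,"tz":0,"twist":0},{"tx":0.028,"ty":0,"tz":0,"twist":0},{"tx":0.03,"ty":0,"tz":0,"twist":0},{"tx":0.032,"ty":0,"tz":0,"twist":0}]'

```text
t: 11.95
eef_pos: [0.6172, -0.0927, 0.0213]
ee_rot: [-3.14, 0.007, -1.533]
force: [-9.3, 44.7, 11.9]
width: 0.0261
gripper_force: 22.6
```

The force rose to 45 N with no further travel, so the carton is against the stop. I'll back off, lift and check.

Request:
arm_command --commands '[{"tx":-0.03,"ty":0,"tz":0,"twist":0},{"tx":-0.1,"ty":0,"tz":0,"twist":0},{"tx":-0.2,"ty":0,"tz":0,"twist":0},{"tx":-0.26,"ty":0,"tz":-0.1,"twist":0},{"tx":-0.26,"ty":0,"tz":-0.22,"twist":0},{"tx":-0.26,"ty":0,"tz":-0.34,"twist":0},{"tx":-0.26,"ty":0,"tz":-0.46,"twist":0},{"tx":-0.26,"ty":0,"tz":-0.56,"twist":0}]'

```text
t: 12.62
eef_pos: [0.6154, -0.0348, 0.1636]
ee_rot: [-3.14, -0.0, -1.533]
force: [0.1, -0.2, 0.2]
width: 0.0258
gripper_force: 0.0
```

```bash
python3 - <<'E'
from h import *
s=get_state();print(s['force'],s['eef_pos'])
k=calibration('wrist');f=grab_frame('wrist');cv2.imwrite('pics/w6.png',f[:,:,::-1])
k=calibration('side');f=grab_frame('side');cv2.imwrite('pics/s6.png',f[:,:,::-1])
m=pick('carton','side',(308,182))
if m is not None: print(m.sum(),fit('carton',[(m,k)],[.622,-.175,.035]))
E
```

```text
[ 0.08417365 -0.21954896  0.15590163] [ 0.61541209 -0.03483417  0.16363776]
1093.0 (array([ 0.62344557, -0.16962221,  0.04862362]), np.float64(0.0993824303150177))
```

View pics/w6.png

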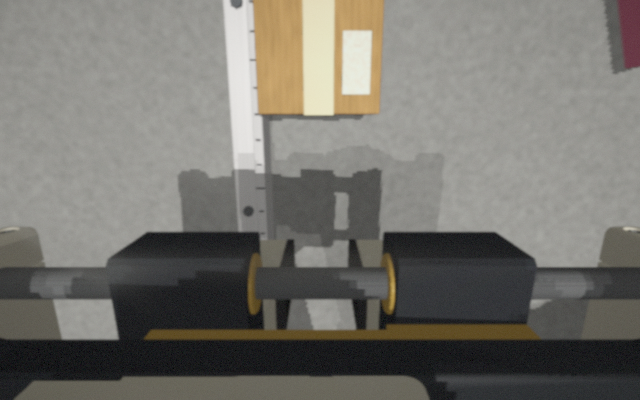

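The wrist view shows the carton (columns 257–381, end edge at row 114) beside the fence, perhaps about 1° off parallel. I'll measure that in numbers.

```bash
cat >>h.py <<'E'
def wristcheck(path=None):
    k=calibration('wrist');f=grab_frame('wrist')
    if path: cv2.imwrite(path,f[:,:,::-1])
    hsv=cv2.cvtColor(f,cv2.COLOR_RGB2HSV);m=((hsv[...,1]>90)&(hsv[...,0]<25)).astype(np.uint8);m[225:]=0
    n,l,st,_=cv2.connectedComponentsWithStats(m);i=1+np.argmax(st[1:,4])
    h=cv2.convexHull(np.argwhere(l==i)[:,::-1].astype(np.int32));pts=[]
    c=np.zeros_like(m);cv2.fillConvexPoly(c,h,1)
    L=[];Rr=[];F=[];g=f.astype(int)
    ys=np.where(c.sum(1)>40)[0];ys=ys[:-4]
    for y in ys:
        x=np.where(c[y])[0];L.append(ray((x[0]-.5,y),k,.06));Rr.append(ray((x[-1]+.5,y),k,.06))
    E=[]
    for x in range(275,370,3):
        yy=np.where(c[:,x])[0]
        if len(yy): E.append(ray((x,yy[-1]+.5),k,.06))
    out={}
    for nm,P in(('fence side',L),('near side',Rr)):
        P=np.array(P);a=np.polyfit(P[:,1],P[:,0],1);out[nm]=(round(np.degrees(np.arctan(-a[0])),2),a);
        print(nm,'yaw %.2f'%out[nm][0],'x at y=-.1: %.4f'%np.polyval(a,-.1),'rms %.4f'%np.std(P[:,0]-np.polyval(a,P[:,1])))
    E=np.array(E);a=np.polyfit(E[:,0],E[:,1],1);print('end yaw %.2f y %.4f'%(np.degrees(np.arctan(a[0])),np.polyval(a,.61)))
    # fence: foot/plate brightness bands; bright (white) pixels left of carton
    w=((g.min(2)>185)&(hsv[...,1]<25)).astype(np.uint8);w[225:]=0;w[:,:200]=0;w[:,290:]=0
    for z,side in((.04,-1),(.004,0)):
        P=[]
        for y in range(0,225,2):
            x=np.where(w[y])[0]
            if len(x)>8: P.append(ray((x[side]+(.5 if side else -.5),y),k,z))
        P=np.array(P);a=np.polyfit(P[:,1],P[:,0],1);r=P[:,0]-np.polyval(a,P[:,1]);P=P[abs(r)<np.std(r)*1.5];a=np.polyfit(P[:,1],P[:,0],1)
        print('fence edge z',z,'yaw %.2f'%np.degrees(np.arctan(-a[0])),'x at y=-.1 %.4f'%np.polyval(a,-.1),'rms %.4f'%np.std(P[:,0]-np.polyval(a,P[:,1])),len(P))
E
python3 - <<'E'
from h import *
wristcheck()
f=cv2.imread('pics/w6.png')
for y in (20,60,100,140): print(y,f[y,215:275:2].min(1).tolist())
k=calibration('top');f=grab_frame('top')
m=pick('carton','top',(390,170));print('top',m is not None)
E
```

```text
fence side yaw 2.48 x at y=-.1: 0.6642 rms 0.0002
near side yaw 2.08 x at y=-.1: 0.6316 rms 0.0002
end yaw 2.12 y -0.1044
fence edge z 0.04 yaw 4.23 x at y=-.1 0.6670 rms 0.0009 81
fence edge z 0.004 yaw 2.08 x at y=-.1 0.6995 rms 0.0003 84
20 [143, 142, 146, 152, 165, 206, 218, 218, 219, 219, 219, 219, 219, 219, 222, 222, 208, 207, 209, 177, 110, 99, 99, 96, 95, 96, 99, 98, 97, 99]
60 [149, 153, 155, 154, 152, 156, 198, 222, 223, 223, 225, 225, 226, 224, 225, 226, 225, 194, 153, 153, 127, 105, 106, 104, 106, 104, 104, 109, 103, 109]
100 [154, 149, 150, 150, 150, 152, 155, 183, 218, 223, 226, 226, 226, 227, 225, 227, 228, 226, 217, 212, 212, 171, 108, 105, 101, 100, 100, 105, 107, 106]
140 [153, 156, 154, 158, 162, 159, 159, 157, 169, 210, 221, 223, 225, 224, 224, 224, 227, 226, 225, 213, 191, 155, 159, 198, 161, 110, 106, 110, 137, 153]
top True
```

Carton yaw (2.1–2.5°) matches the fence (2.1°). A gentle two-finger press on the long side will confirm it is flush and seat it. I'll swing round to the near side.

```bash
python3 - <<'E'
from h import *
goto([.52,-.175,.15],-178)
f=cv2.imread('pics/w6.png');k=calibration('wrist')
for y in (122,128,134,140): 
    g=f[y,255:275].min(1);print(y,g.tolist())
for u in((264.5,140),(262.5,122)): print(np.round(ray(u,k,.04),4))
E
```

```text
tx 0.5455 ty 0.3974 tz 0.0405 twist 0.5006 | yaw now -87.89 [ 0.6143 -0.0351  0.1601]
122 [212, 213, 214, 215, 216, 211, 196, 166, 126, 110, 106, 106, 111, 114, 119, 130, 137, 146, 153, 154]
128 [214, 214, 213, 214, 214, 211, 200, 174, 137, 111, 105, 104, 108, 109, 117, 133, 143, 150, 157, 160]
134 [213, 214, 214, 214, 215, 214, 205, 184, 148, 117, 107, 106, 105, 108, 118, 129, 141, 149, 154, 156]
140 [191, 168, 155, 149, 159, 182, 198, 191, 161, 128, 110, 107, 106, 106, 110, 124, 137, 143, 153, 154]
[ 0.6613 -0.0824  0.04  ]
[ 0.6628 -0.0963  0.04  ]
```

Request:
arm_command --commands '[{"tx":0.07,"ty":0.05,"tz":0,"twist":0.039},{"tx":0.14,"ty":0.1,"tz":0,"twist":0.078},{"tx":0.21,"ty":0.15,"tz":0,"twist":0.117},{"tx":0.28,"ty":0.2,"tz":0,"twist":0.156},{"tx":0.35,"ty":0.25,"tz":0,"twist":0.195},{"tx":0.42,"ty":0.3,"tz":0,"twist":0.234},{"tx":0.49,"ty":0.35,"tz":0,"twist":0.273},{"tx":0.545,"ty":0.4,"tz":0,"twist":0.312}]' --claw 0.5

```text
t: 13.58
eef_pos: [0.5186, -0.1759, 0.1596]
ee_rot: [3.14, -0.002, -2.52]
force: [0.1, 0.7, 0.7]
width: 0.0439
gripper_force: 0.0
```

```bash
python3 - <<'E'
from h import *
goto([.52,-.173,.15],-178)
E
```

```text
tx -0.0113 ty 0.0061 tz 0.0383 twist 0.1866 | yaw now -144.41 [ 0.5186 -0.1759  0.1596]
```

Request:
arm_command --commands '[{"tx":0,"ty":0.005,"tz":0,"twist":0.039},{"tx":0,"ty":0.005,"tz":0,"twist":0.078},{"tx":0,"ty":0.005,"tz":0.05,"twist":0.117},{"tx":0,"ty":0.005,"tz":0.15,"twist":0.156},{"tx":0,"ty":0.005,"tz":0.25,"twist":0.187},{"tx":0,"ty":0.005,"tz":0.37,"twist":0.187},{"tx":0,"ty":0.005,"tz":0.47,"twist":0.187},{"tx":0,"ty":0.005,"tz":0.56,"twist":0.187}]'

```text
t: 14.25
eef_pos: [0.5177, -0.1738, 0.0182]
ee_rot: [3.141, -0.003, -3.102]
force: [0.7, -0.4, 0.4]
width: 0.0436
gripper_force: 0.0
```

```bash
python3 - <<'E'
from h import *
goto([.561,-.172,.02],-178)
E
```

```text
tx -0.1734 ty 0.0004 tz -0.0070 twist 0.0016 | yaw now -177.72 [ 0.5177 -0.1738  0.0182]
```

Request:
arm_command --commands '[{"tx":-0.04,"ty":0,"tz":-0.007,"twist":0},{"tx":-0.08,"ty":0,"tz":-0.007,"twist":0},{"tx":-0.12,"ty":0,"tz":-0.007,"twist":0},{"tx":-0.14,"ty":0,"tz":-0.007,"twist":0},{"tx":-0.155,"ty":0,"tz":-0.007,"twist":0},{"tx":-0.165,"ty":0,"tz":-0.007,"twist":0},{"tx":-0.175,"ty":0,"tz":-0.007,"twist":0},{"tx":-0.18,"ty":0,"tz":-0.007,"twist":0}]'

```text
t: 14.92
eef_pos: [0.5646, -0.172, 0.0233]
ee_rot: [-3.142, 0.001, -3.101]
force: [0.4, 0.4, -0.0]
width: 0.0437
gripper_force: 0.0
```

Request:
arm_command --commands '[{"tx":-0.004,"ty":0,"tz":0,"twist":0},{"tx":-0.008,"ty":0,"tz":0,"twist":0},{"tx":-0.012,"ty":0,"tz":0,"twist":0},{"tx":-0.016,"ty":0,"tz":0,"twist":0},{"tx":-0.018,"ty":0,"tz":0,"twist":0},{"tx":-0.02,"ty":0,"tz":0,"twist":0},{"tx":-0.02,"ty":0,"tz":0,"twist":0},{"tx":-0.02,"ty":0,"tz":0,"twist":0}]'

```text
t: 15.58
eef_pos: [0.5668, -0.1719, 0.0224]
ee_rot: [3.141, -0.004, -3.102]
force: [-7.0, 0.3, 5.5]
width: 0.0434
gripper_force: 3.5
```

Contact came at x = 0.5665, exactly where a flush carton should be. One slightly firmer press, then I'll retreat.

Request:
arm_command --commands '[{"tx":-0.003,"ty":0,"tz":0,"twist":0},{"tx":-0.006,"ty":0,"tz":0,"twist":0},{"tx":-0.006,"ty":0,"tz":0,"twist":0},{"tx":0.02,"ty":0,"tz":0,"twist":0},{"tx":0.08,"ty":0,"tz":0,"twist":0},{"tx":0.16,"ty":0,"tz":-0.05,"twist":0},{"tx":0.2,"ty":0,"tz":-0.15,"twist":0},{"tx":0.2,"ty":0,"tz":-0.27,"twist":0}]'

```text
t: 16.25
eef_pos: [0.5158, -0.1737, 0.0893]
ee_rot: [3.141, -0.004, -3.102]
force: [0.8, 0.3, -0.5]
width: 0.0442
gripper_force: 0.0
```

Request:
arm_command --commands '[{"tx":0.1,"ty":0,"tz":-0.15,"twist":0},{"tx":0.2,"ty":0,"tz":-0.25,"twist":0},{"tx":0.2,"ty":-0.15,"tz":-0.35,"twist":0},{"tx":0.2,"ty":-0.3,"tz":-0.45,"twist":0},{"tx":0.2,"ty":-0.45,"tz":-0.5,"twist":0},{"tx":0.2,"ty":-0.6,"tz":-0.5,"twist":0},{"tx":0.2,"ty":-0.75,"tz":-0.5,"twist":0},{"tx":0.2,"ty":-0.9,"tz":-0.5,"twist":0}]'

```text
t: 16.92
eef_pos: [0.4786, -0.4027, 0.2162]
ee_rot: [-3.141, 0.002, -3.101]
force: [1.1, 1.3, -0.5]
width: 0.0438
gripper_force: 0.0
```

```bash
python3 - <<'E'
from h import *
s=get_state();print(s['t'],s['force'],s['eef_pos'])
near={'carton':((395,165),(308,182)),'small_carton':((252,230),(325,250))}
K={c:calibration(c) for c in('top','side')}
for i,c in enumerate(K):
    f=grab_frame(c);cv2.imwrite(f'pics/{c}7.png',f[:,:,::-1])
    for n in near: near[n]+=(pick(n,c,near[n][i]),)
    for n in('stamp','tape_roll'): print(c,n,[np.round(b['rect']).tolist() for b in boxes_of(n,c)][:1])
for n,v in near.items():
    for m,c in zip(v[2:],K):
        if m is not None:
            x,f=fit(n,[(m,K[c])],[.624,-.172,.035] if n=='carton' else [.48,.152,.1]);print(n,c,np.round(x[:2],4),np.round(np.degrees(x[2]),2),round(f,3))
E
```

```text
16.9167 [ 1.05516914  1.2682564  -0.49323036] [ 0.47858063 -0.40270691  0.21615988]
top stamp [[154.0, 234.0, 177.0, 253.0]]
top tape_roll [[456.0, 185.0, 463.0, 199.0]]
side stamp [[308.0, 301.0, 330.0, 330.0]]
side tape_roll [[322.0, 135.0, 349.0, 158.0]]
carton top [ 0.6249 -0.1733] 2.35 0.026
carton side [ 0.6244 -0.172 ] 2.42 0.043
small_carton top [0.4811 0.1521] 5.11 0.06
small_carton side [0.4797 0.1537] 7.1 0.048
```

```bash
python3 -c "
from station import *
print(job_done())"
```

```text
the job is handed in; nothing more can be done
None
```

I pushed the brown carton into the gauge corner and handed the job in at about 17 s; force stalls showed it against both the long fence and the end stop, the final camera fit agreed to within about 2 mm, the small carton, stamp and tape roll appear unmoved, and the arm is clear of everything.

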